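# Make up two fastener kits in trays

### The job

Make up the kits for two jobs as neat stacks. In the green tray lay the black-and-orange screw carton flat on the tray floor, with the blue-carded fastener pack centred on top of it; in the yellow tray lay the blue hook carton flat on the tray floor, then the purple-carded pack centred on it, then the small red carton standing upright, centred on top. Turn each carton lengthwise with its tray and each pack lengthwise with the carton under it, and do not disturb the yellow-carded pack.

Things in the scene. Friction and masses are not known exactly. Their poses are not given: they have to be found in the camera images.
- green_tray: flat green-painted sheet-metal tray, fixed to the bench; in mm: outside 90 (local x) x 146 (local y), inside 84 x 140, floor 3 above the bench, rim 10 above the bench; a small flat tab sticks out 11 at each short end. Origin: centre of its underside at bench level, z up. Target of the screw carton.
- yellow_tray: flat yellow-painted sheet-metal tray, fixed to the bench; in mm: outside 90 (local x) x 146 (local y), inside 84 x 140, floor 3 above the bench, rim 10 above the bench; a small flat tab sticks out 11 at each short end. Origin: centre of its underside at bench level, z up. Target of the hook carton.
- screw_carton: closed black and orange carton of screws lying flat on the bench, in mm 67 (local x) x 121 (local y) x 35 high, 0.3 to 0.65 kg. Origin: centre of its underside, z up. Goes in the green tray.
- hook_carton: closed blue carton of screw hooks lying flat on the bench, in mm 60 (local x) x 119 (local y) x 29 high, about 0.2 kg. Origin: centre of its underside, z up. At the start the blue-carded pack lies on it. Goes in the yellow tray. (Other cartons like it, at the back of the bench, are not part of the job.)
- blue_pack: rigid clear box of fasteners, blue card; in mm 60 (local x, grip across it) x 74 (y) x 26 high, foot flange 64 x 78 x 2. The plastic is nearly invisible: one sees a 37 x 73 card on top along the +x edge (its middle 10 to the +x side of the box's), metal parts beside it, an upright card strip on the -x side. Origin: centre of underside, z up. Starts on the hook carton; goes on the screw carton.
- purple_pack: rigid clear box of fasteners, purple card; in mm 60 (local x, grip across it) x 74 (y) x 26 high, foot flange 64 x 78 x 2. The plastic is nearly invisible: one sees a 37 x 73 card on top along the +x edge (its middle 10 to the +x side of the box's), metal parts beside it, an upright card strip on the -x side. Origin: centre of underside, z up. Goes on the hook carton.
- red_carton: small closed red carton standing upright on the bench, in mm 46 (local x) x 53 (local y) x 56 high, 0.08 kg. Origin: centre of its underside, z up. Goes on the purple pack.
- yellow_pack: rigid clear box of fasteners, yellow card; in mm 60 (local x, grip across it) x 74 (y) x 26 high, foot flange 64 x 78 x 2. The plastic is nearly invisible: one sees a 37 x 73 card on top along the +x edge (its middle 10 to the +x side of the box's), metal parts beside it, an upright card strip on the -x side. Origin: centre of underside, z up. Loose; must stay where it is.

How it is judged (in metres and radians):
At the end, for the whole second after the job is handed in: Green tray: screw carton flat on the floor (centre within 16 mm), blue pack on it. Yellow tray: hook carton flat on the floor (18 mm), purple pack on it, red carton upright on that. Each centred within 15 mm, packs lengthwise within 14 degrees; all level, at rest (horizontal distance between screw_carton and green_tray below 0.016 m and z of screw_carton in the frame of green_tray between -0.002 and 0.008 m and angle between each of screw_carton, blue_pack, hook_carton, purple_pack, red_carton's own z axis and vertical below 0.06 rad and horizontal distance between blue_pack and screw_carton below 0.015 m and z of blue_pack in the frame of screw_carton between 0.03 and 0.04 m and angle between the y axis of blue_pack and the y axis of screw_carton, either way round below 0.25 rad and horizontal distance between hook_carton and yellow_tray below 0.018 m and z of hook_carton in the frame of yellow_tray between -0.002 and 0.008 m and horizontal distance between purple_pack and hook_carton below 0.015 m and z of purple_pack in the frame of hook_carton between 0.024 and 0.034 m and angle between the y axis of purple_pack and the y axis of hook_carton, either way round below 0.25 rad and horizontal distance between red_carton and purple_pack below 0.015 m and z of red_carton in the frame of purple_pack between 0.021 and 0.031 m and linear speed of each of screw_carton, hook_carton, blue_pack, purple_pack, red_carton below 0.02 m/s and angular speed of each of screw_carton, hook_carton, blue_pack, purple_pack, red_carton below 0.2 rad/s); the robot touches nothing.
It fails at once if the yellow pack is shifted by more than 30 mm (distance of yellow_pack from where it was at the start of the episode above 0.03 m).
It also fails if it takes over 125 s, if anything falls off the work surface, if the arm or the gripper's body presses on something with over 40 N, if the wrist force passes 120 N, or if a joint passes its speed limit or range.

### The arm

A 6-joint arm with a two-finger parallel gripper is mounted at the origin on a cart in front of the work surface, level with it; the furniture and walls round the work are solid. World frame = base frame: x ahead of the robot, y to its left, z up, the work surface at z = 0. Lengths are in mm, angles in rad, forces in N, time in s.
With the tool pointing down it reaches from about 325 to 1000 mm from the base axis. Payload 5.1 kg.
Tool frame: the origin (TCP) lies at the very end of the fingers, on their centre line; the grasp point (between the pads) lies 19 mm behind it; z points along the fingers, y is the line along which they close (so a half turn about z gives the same grasp; the last joint's range is limited). The gripper opens to 85 mm and grips with 20 to 120 N. Pads are 22 mm wide; open, the fingers measure 114 mm over their backs; the gripper's body (76 mm by 85 mm) begins 54 mm behind the grasp point. The pads swing forward as they close: fully open they stand 13 mm farther back than shut.
Start: joints at [1.224, 0.124, 1.65, -0, 1.367, -0.083], TCP at [169.51, 627.496, 231.322] pointing down, gripper open.
Joint ranges: [-2.61, 2.61], [-1.02, 2.33], [0.03, 2.71], [-1.35, 4.49], [0.32, 2.68], [-2.91, 2.91]. Speed limits (rad/s): [2.57, 2.57, 3.14, 3.14, 3.14, 3.14].

### API

Orientations are given as a unit quaternion [x, y, z, w].
In Python, from station import ctrl, optics, ticket gives the robot as it stands.
- The arm moves only by the tool move_arm, never from a script. Its argument "commands" is a list that holds one entry, the list of rows, each a list of 4 numbers: the shift along the tool's x, y, z scaled (see below), then the turn about the tool's z scaled (see below). A call has exactly 8 rows; each row is the pose to reach, as a shift and turn from the pose commanded when the call began, along the tool's axes at that moment; what a row does not reach only later rows make up. The controller multiplies each number of a shift by 0.2 m and each number of a turn by 30 degrees. A row lasts 1/10 s, in which the tool goes at most 50 mm and 8.59 degrees, less where a joint would pass 70% of its speed; a pose out of reach is approached as far as the arm can. A call with a number of a shift or a turn outside -1 to 1 is refused whole. A call with a gripper value outside its range is refused whole. "hand" is the closure, from -1 (fully open) to 1 (shut), so that 0 is half open, set as the call begins (left out, the last holds). The fingers move at their own pace and stop on an object; "squeeze" is the grip in N (left out, the last holds). Time passes only in rows, so rows that repeat a pose let the fingers close, or fill a call up. It gives the time, the measured TCP pose, the force, the opening and the grip force at its end, in the units of the state.
- ctrl.state(): the state, without advancing time (a new reading comes with each control period).
- optics.capture(name): name is "side" or "top"; returns the picture (384x512x3 uint8, blue, green, red); there is no depth.
- optics.camera_params(name): a dict with "fx", "fy", "cx", "cy" (pixels), "R" (3x3) and "t" (3): a world point X has camera coordinates R X + t. Camera axes: x right, y down, z forward; pixel columns grow to the right and rows downward; lengths in mm; the calibration is good to about 2 mm. A picture is of the moment at which its call begins. camera_params takes no time and is no camera call.
- ticket.job_done(): hands the job in; it is judged then, once.
The state is a dict: "time_s": time; "joint_pos": joint angles; "joint_velocities": joint speeds; "effort": joint torques, N m; "tool_pos": TCP position; "orientation": TCP orientation; "ft_force": force on the tool from outside, world axes, zero at the start; "torque": the same for the moment, N m; "opening": finger opening in mm; "gripper_force": force on a finger pad.
Only numpy, scipy, OpenCV 4.12 (cv2) and the standard library are available. Lean on these libraries where they do the work, as an engineer would, in place of code of your own. Each camera call takes 0.05 s, during which the arm holds its last target. There are 200 camera calls.

## Working session

There is one attempt and no reset: what is moved stays moved. The work goes in short steps, Python scripts to look and compute and a tool call to move; the robot and the scene stay as the last step left them, time stands still between calls to the robot, and variables do not carry over. Pictures are saved under pics/ and viewed, at most 14 in all, crops included, and the job is handed in when it is done.

Besides the shell and the picture viewer there is one more tool, called after ">>>" as a command line: name --argument value ..., lists and objects as JSON in quotes. move_arm: Moves the arm, as the interface text tells. Its arguments: {"type":"object","properties":{"commands":{"type":"array"},"hand":{"type":"number"},"squeeze":{"type":"number"}},"required":["commands"]}

```bash
mkdir -p pics; python3 - <<'E'
from station import ctrl, optics
import cv2,json
for n in("side","top"):
    im=optics.capture(n); cv2.imwrite(f"pics/{n}0.png",im)
    p=optics.camera_params(n); print(n,p)
s=ctrl.state(); print({k:s[k] for k in("time_s","tool_pos","orientation","opening","joint_pos")})
E
ls
```

```text
side {'fx': 354.7394049302713, 'fy': 354.7394049302713, 'cx': 253.34341907091456, 'cy': 188.8876809998319, 'R': array([[ 0.88782896, -0.46006046, -0.01020357],
       [-0.29179389, -0.54568409, -0.78554771],
       [ 0.35583151,  0.70040934, -0.61871697]]), 't': array([-380.61907261,  289.7859529 ,  745.49263286])}
top {'fx': 386.1688359448929, 'fy': 386.1688359448929, 'cx': 255.13052749284864, 'cy': 194.3861966895014, 'R': array([[ 3.56611813e-03, -9.99993035e-01,  1.10097433e-03],
       [-9.90933011e-01, -3.68167773e-03, -1.34306411e-01],
       [ 1.34309529e-01, -6.12039284e-04, -9.90939239e-01]]), 't': array([ 143.27738836,  499.42547256, 1158.36885869])}
{'time_s': 0.1, 'tool_pos': array([169.32956001, 626.9796207 , 230.18476718]), 'orientation': array([ 1.31513207e-01,  9.91313973e-01, -9.17296618e-04, -2.03403866e-04]), 'opening': 85.29193117123488, 'joint_pos': array([ 1.22438827e+00,  1.24418069e-01,  1.65154641e+00,  7.09765622e-06,
        1.36750732e+00, -8.26187931e-02])}
pics
```

View pics/side0.png

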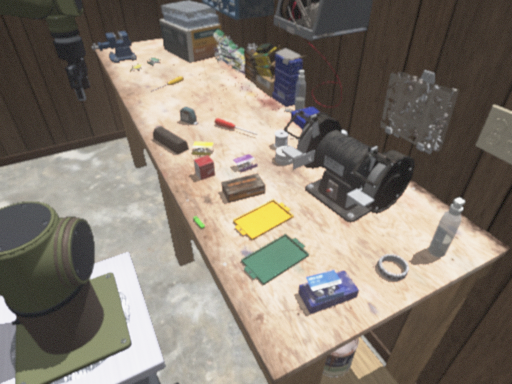

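View pics/top0.png

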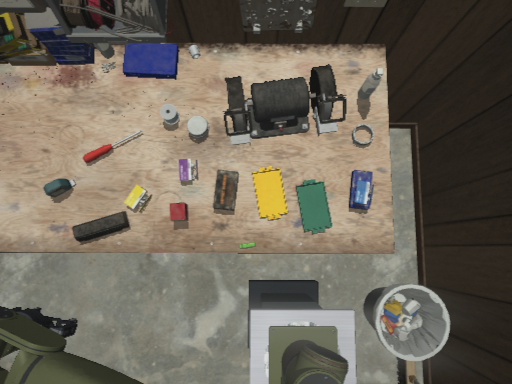

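```bash
python3 - <<'E'
import cv2
t=cv2.imread("pics/top0.png")[150:250,122:388]; cv2.imwrite("pics/topc.png",cv2.resize(t,None,fx=3,fy=3,interpolation=cv2.INTER_CUBIC))
s=cv2.imread("pics/side0.png")[130:315,185:365]; cv2.imwrite("pics/sidec.png",cv2.resize(s,None,fx=3.2,fy=3.2,interpolation=cv2.INTER_CUBIC))
E
```

```text
(no output)
```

View pics/topc.png

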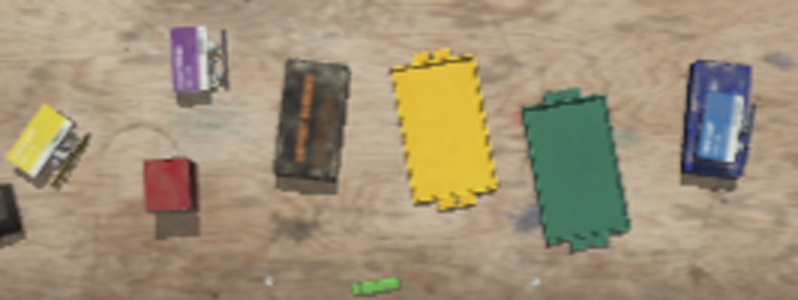

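View pics/sidec.png

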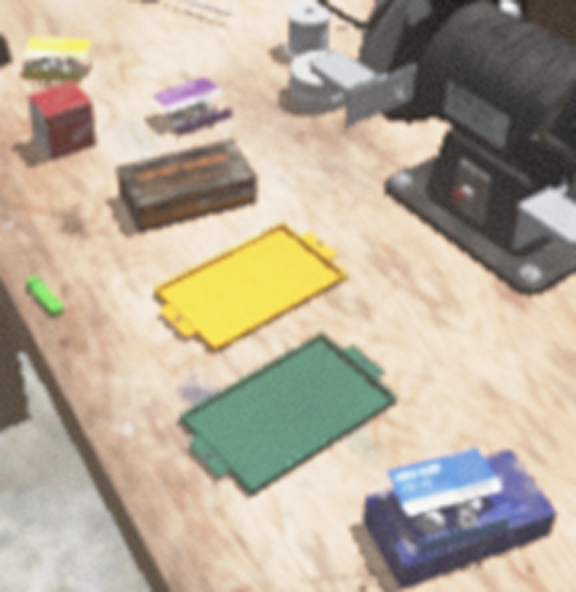

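```bash
cat > h.py <<'E'
import numpy as np, cv2
from station import ctrl, optics
def P(n):
    p=optics.camera_params(n); K=np.array([[p["fx"],0,p["cx"]],[0,p["fy"],p["cy"]],[0,0,1]])
    return K@np.c_[p["R"],p["t"]]
def crop(c,s,o): return (np.array(c,float)+.5)/s-.5+np.array(o)
def tri(a,b):
    X=cv2.triangulatePoints(P("top"),P("side"),a.T,b.T); return (X[:3]/X[3]).T
def proj(n,X):
    q=P(n)@np.r_[np.array(X,float).T,np.ones((1,len(X)))]; return (q[:2]/q[2]).T
def onz(n,uv,z):
    A=P(n); out=[]
    for u,v in uv:
        M=np.array([A[0]-u*A[2],A[1]-v*A[2]]); out.append(np.linalg.solve(M[:,:2],-M[:,2]*z-M[:,3]))
    return np.array(out)
def report(n,c):  # TL TR BR BL: up=+x, right=-y
    w=(np.linalg.norm((c[0]-c[1])[:2])+np.linalg.norm((c[3]-c[2])[:2]))/2
    l=(np.linalg.norm((c[0]-c[3])[:2])+np.linalg.norm((c[1]-c[2])[:2]))/2
    d=(c[0]+c[1]-c[2]-c[3])[:2]; print(n,"ctr",c.mean(0).round(1),"w,l",round(w,1),round(l,1),"long-axis deg from +x",np.degrees(np.arctan2(d[1],d[0])).round(1),"z",c[:,2].round(0) if c.shape[1]>2 else "")
E
python3 - <<'E'
from h import *
O={"green":([(523,107),(606,95),(630,231),(547,246)],[(322,336),(396,400),(250,492),(181,421)],10),
"yellow":([(391,70),(474,56),(497,190),(415,207)],[(283,226),(348,274),(214,350),(155,292)],10),
"screw":([(287,60),(350,67),(338,182),(276,174)],[(231,142),(256,182),(140,205),(118,178)],35),
"red":([(144,158),(193,157),(194,211),(147,212)],[(72,84),(92,99),(49,118),(31,98)],56),
"hook":([(690,60),(751,63),(744,178),(683,175)],[(515,450),(553,497),(404,557),(366,507)],29),
"bluecard":([(707,92),(746,95),(738,162),(698,158)],[(490,450),(500,483),(400,514),(389,467)],55),
"purplecard":([(171,27),(205,27),(208,91),(172,93)],[(213,80),(221,95),(167,108),(155,92)],26)}
for k,(a,b,z) in O.items():
    a=crop(a,3,(122,150)); b=crop(b,3.2,(185,130))
    report(k,tri(a,b)); report("   top@z",onz("top",a,z)); report("   side@z",onz("side",b,z))
E
```

```text
green ctr [467.1 -40.    5.9] w,l 87.9 145.4 long-axis deg from +x 9.2 z [6. 8. 7. 3.]
   top@z ctr [465.8 -39.1] w,l 88.2 146.1 long-axis deg from +x 8.9 z 
   side@z ctr [466.4 -43.4] w,l 85.3 144.0 long-axis deg from +x 9.9 z 
yellow ctr [508.5  98.4   6.7] w,l 88.0 145.7 long-axis deg from +x 9.7 z [5. 9. 6. 7.]
   top@z ctr [506.5  99.1] w,l 88.3 145.6 long-axis deg from +x 9.7 z 
   side@z ctr [508.9  94.8] w,l 85.7 145.7 long-axis deg from +x 10.1 z 
screw ctr [514.5 235.4  30.1] w,l 65.9 118.5 long-axis deg from +x -4.8 z [31. 29. 38. 22.]
   top@z ctr [512.7 235.3] w,l 64.9 119.6 long-axis deg from +x -4.9 z 
   side@z ctr [513.1 229.3] w,l 57.3 115.9 long-axis deg from +x -4.7 z 
red ctr [444.9 376.4  56.3] w,l 49.9 51.0 long-axis deg from +x 4.7 z [52. 63. 58. 53.]
   top@z ctr [444.1 376.6] w,l 48.1 54.5 long-axis deg from +x 3.8 z 
   side@z ctr [446.  376.5] w,l 38.9 48.5 long-axis deg from +x 9.3 z 
hook ctr [ 518.7 -183.2   28.9] w,l 56.9 119.8 long-axis deg from +x -5.0 z [20. 40. 38. 18.]
   top@z ctr [ 517.  -182.6] w,l 63.1 120.9 long-axis deg from +x -5.3 z 
   side@z ctr [ 521.1 -184.2] w,l 44.7 120.4 long-axis deg from +x -4.2 z 
bluecard ctr [ 505.4 -179.8   59. ] w,l 36.6 71.6 long-axis deg from +x -10.4 z [52. 63. 61. 60.]
   top@z ctr [ 504.9 -180.4] w,l 40.0 68.8 long-axis deg from +x -9.1 z 
   side@z ctr [ 508.9 -177.9] w,l 33.0 73.6 long-axis deg from +x -12.3 z 
purplecard ctr [579.7 365.3  27.4] w,l 36.2 70.0 long-axis deg from +x 5.0 z [21. 24. 33. 31.]
   top@z ctr [577.9 366.2] w,l 36.5 69.2 long-axis deg from +x 3.3 z 
   side@z ctr [582.8 366.8] w,l 31.8 62.8 long-axis deg from +x -6.0 z
```

```bash
cat > plan.py <<'E'
import numpy as np, sys
# plan.py "x,y,z,a" "x,y,z,a" ... : first = commanded pose now; prints per-leg end shift in move units
W=[np.array([float(v) for v in s.split(",")]) for s in sys.argv[1:]]
for p,q in zip(W,W[1:]):
    a=np.radians(p[3]); d=q-p
    s=np.array([-np.cos(a)*d[0]-np.sin(a)*d[1], -np.sin(a)*d[0]+np.cos(a)*d[1], -d[2]])/200
    print(q,"shift",s.round(3),"turn",round(-d[3]/30,3))
E
python3 plan.py 169.5,627.5,231.3,-15.1 341,431,200,-10 513,234.5,120,-4.9 513,234.5,8,-4.9 513,234.5,130,-4.9 490,97,130,2 466.5,-40,130,9 466.5,-40,11,9 466.5,-40,130,9
```

```text
[341. 431. 200. -10.] shift [-1.084 -0.725  0.157] turn -0.17
[513.  234.5 120.   -4.9] shift [-1.018 -0.818  0.4  ] turn -0.17
[513.  234.5   8.   -4.9] shift [0.   0.   0.56] turn -0.0
[513.  234.5 130.   -4.9] shift [ 0.    0.   -0.61] turn -0.0
[490.  97. 130.   2.] shift [ 0.056 -0.695 -0.   ] turn -0.23
[466.5 -40.  130.    9. ] shift [ 0.141 -0.68  -0.   ] turn -0.233
[466.5 -40.   11.    9. ] shift [-0.     0.     0.595] turn -0.0
[466.5 -40.  130.    9. ] shift [-0.     0.    -0.595] turn -0.0
```

>>> move_arm --commands '[[[-0.05, -0.035, 0.01, 0], [-0.2, -0.14, 0.03, 0], [-0.4, -0.28, 0.06, 0], [-0.6, -0.42, 0.09, 0], [-0.8, -0.56, 0.12, 0], [-0.95, -0.665, 0.14, 0], [-1, -0.7, 0.15, 0], [-1, -0.7, 0.15, 0]]]' --hand -1 --squeeze 70

```text
time_s: 0.9
tool_pos: [326.8, 438.6, 200.7]
orientation: [0.133, 0.991, -0.0, -0.0]
ft_force: [-0.3, -0.8, 0.3]
opening: 85.2
gripper_force: 0.0
```

```bash
python3 plan.py 326.1,440.2,201.3,-15.1 450,300,150,-8 513,234.5,100,-4.9; python3 plan.py 326.1,440.2,201.3,-15.1 513,234.5,100,-4.9
```

```text
[450. 300. 150.  -8.] shift [-0.781 -0.515  0.257] turn -0.237
[513.  234.5 100.   -4.9] shift [-0.358 -0.28   0.25 ] turn -0.103
[513.  234.5 100.   -4.9] shift [-1.17  -0.75   0.507] turn -0.34
```

>>> move_arm --commands '[[[-0.05, -0.035, 0.01, -0.02], [-0.2, -0.13, 0.06, -0.06], [-0.35, -0.23, 0.11, -0.1], [-0.5, -0.33, 0.16, -0.15], [-0.65, -0.43, 0.21, -0.2], [-0.74, -0.49, 0.25, -0.23], [-0.78, -0.515, 0.255, -0.24], [-0.78, -0.515, 0.255, -0.24]]]'

```text
time_s: 1.7
tool_pos: [449.9, 300.5, 150.3]
orientation: [0.069, 0.998, 0.0, -0.0]
ft_force: [-0.0, -0.1, -0.2]
opening: 85.3
gripper_force: 0.0
```

```bash
python3 plan.py 449.8,300.2,150.3,-7.9 513,234.5,80,-4.9 513,234.5,8,-4.9
```

```text
[513.  234.5  80.   -4.9] shift [-0.358 -0.282  0.352] turn -0.1
[513.  234.5   8.   -4.9] shift [0.   0.   0.36] turn -0.0
```

>>> move_arm --commands '[[[-0.03, -0.02, 0.02, -0.01], [-0.1, -0.08, 0.08, -0.03], [-0.2, -0.16, 0.16, -0.06], [-0.28, -0.22, 0.24, -0.08], [-0.34, -0.27, 0.32, -0.1], [-0.358, -0.282, 0.352, -0.1], [-0.358, -0.282, 0.352, -0.1], [-0.358, -0.282, 0.352, -0.1]]]'

```text
time_s: 2.5
tool_pos: [512.9, 235.4, 80.6]
orientation: [0.042, 0.999, 0.0, 0.0]
ft_force: [0.2, -0.1, 0.6]
opening: 85.1
gripper_force: 0.0
```

>>> move_arm --commands '[[[0, 0, 0.03, 0], [0, 0, 0.1, 0], [0, 0, 0.18, 0], [0, 0, 0.25, 0], [0, 0, 0.31, 0], [0, 0, 0.345, 0], [0, 0, 0.36, 0], [0, 0, 0.36, 0]]]'

```text
time_s: 3.3
tool_pos: [512.8, 234.2, 7.4]
orientation: [0.043, 0.999, -0.0, -0.0]
ft_force: [-0.0, -0.3, 0.3]
opening: 85.4
gripper_force: 0.0
```

>>> move_arm --commands '[[[0, 0, 0, 0], [0, 0, 0, 0], [0, 0, 0, 0], [0, 0, 0, 0], [0, 0, 0, 0], [0, 0, 0, 0], [0, 0, 0, 0], [0, 0, 0, 0]]]' --hand 1 --squeeze 70

```text
time_s: 4.1
tool_pos: [514.3, 234.9, 9.5]
orientation: [0.043, 0.999, 0.001, 0.001]
ft_force: [0.2, 1.0, 5.6]
opening: 64.7
gripper_force: 81.3
```

>>> move_arm --commands '[[[0, 0, -0.02, 0], [0, 0, -0.08, 0], [0, 0, -0.18, 0], [0, 0, -0.28, 0], [0, 0, -0.38, 0], [0, 0, -0.46, 0], [0, 0, -0.5, 0], [0, 0, -0.5, 0]]]'

```text
time_s: 4.9
tool_pos: [513.6, 234.5, 109.2]
orientation: [0.043, 0.999, 0.0, 0.001]
ft_force: [0.5, 0.6, -3.7]
opening: 64.6
gripper_force: 80.4
```

```bash
python3 - <<'E'
from h import *
s=optics.capture("side")[100:280,180:350]; t=optics.capture("top")[130:250,120:390]
a=cv2.resize(s,None,fx=3,fy=3,interpolation=cv2.INTER_CUBIC); cv2.imwrite("pics/lift1.png",a)
E
python3 plan.py 513,234.5,108,-4.9 490,97,108,2 466.5,-40,108,9 466.5,-40,11,9
```

```text
[490.  97. 108.   2.] shift [ 0.056 -0.695 -0.   ] turn -0.23
[466.5 -40.  108.    9. ] shift [ 0.141 -0.68  -0.   ] turn -0.233
[466.5 -40.   11.    9. ] shift [-0.     0.     0.485] turn -0.0
```

View pics/lift1.png

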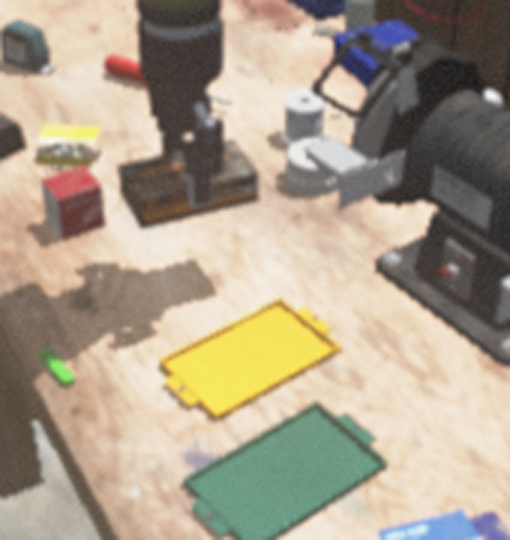

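>>> move_arm --commands '[[[0.005, -0.03, 0, -0.01], [0.01, -0.12, 0, -0.04], [0.02, -0.25, 0, -0.08], [0.03, -0.38, 0, -0.12], [0.04, -0.51, 0, -0.17], [0.05, -0.62, 0, -0.2], [0.055, -0.68, 0, -0.22], [0.056, -0.695, 0, -0.23]]]'

```text
time_s: 5.8
tool_pos: [488.8, 95.4, 106.7]
orientation: [-0.017, 1.0, -0.0, -0.001]
ft_force: [-0.1, 0.1, -3.5]
opening: 64.5
gripper_force: 80.3
```

>>> move_arm --commands '[[[0.01, -0.05, 0, -0.02], [0.03, -0.16, 0, -0.05], [0.06, -0.29, 0, -0.1], [0.09, -0.42, 0, -0.15], [0.115, -0.55, 0, -0.19], [0.135, -0.64, 0, -0.22], [0.141, -0.68, 0, -0.233], [0.141, -0.68, 0, -0.233]]]'

```text
time_s: 6.6
tool_pos: [466.3, -40.4, 107.6]
orientation: [-0.078, 0.997, 0.0, -0.0]
ft_force: [0.3, -0.1, -2.7]
opening: 64.9
gripper_force: 80.3
```

>>> move_arm --commands '[[[0, 0, 0.03, 0], [0, 0, 0.11, 0], [0, 0, 0.21, 0], [0, 0, 0.31, 0], [0, 0, 0.39, 0], [0, 0, 0.44, 0], [0, 0, 0.455, 0], [0, 0, 0.455, 0]]]'

```text
time_s: 7.4
tool_pos: [466.4, -39.6, 16.7]
orientation: [-0.079, 0.997, 0.0, -0.0]
ft_force: [-1.0, -0.6, -2.7]
opening: 64.5
gripper_force: 80.3
```

>>> move_arm --commands '[[[0, 0, 0.005, 0], [0, 0, 0.01, 0], [0, 0, 0.015, 0], [0, 0, 0.02, 0], [0, 0, 0.022, 0], [0, 0, 0.022, 0], [0, 0, 0.022, 0], [0, 0, 0.022, 0]]]'

```text
time_s: 8.2
tool_pos: [466.5, -40.1, 12.6]
orientation: [-0.078, 0.997, -0.0, 0.0]
ft_force: [0.2, 0.7, -3.1]
opening: 64.5
gripper_force: 80.3
```

>>> move_arm --commands '[[[0, 0, 0.005, 0], [0, 0, 0.01, 0], [0, 0, 0.01, 0], [0, 0, 0.01, 0], [0, 0, 0.01, 0], [0, 0, 0.01, 0], [0, 0, 0.01, 0], [0, 0, 0.01, 0]]]'

```text
time_s: 9.0
tool_pos: [466.9, -40.1, 12.4]
orientation: [-0.078, 0.997, 0.0, -0.0]
ft_force: [-7.1, 0.3, 10.9]
opening: 64.6
gripper_force: 82.1
```

>>> move_arm --commands '[[[0, 0, 0, 0], [0, 0, 0, 0], [0, 0, 0, 0], [0, 0, 0, 0], [0, 0, 0, 0], [0, 0, 0, 0], [0, 0, 0, 0], [0, 0, 0, 0]]]' --hand -1

```text
time_s: 9.8
tool_pos: [466.4, -40.1, 10.5]
orientation: [-0.078, 0.997, 0.0, -0.0]
ft_force: [0.5, -0.4, 0.1]
opening: 85.4
gripper_force: 0.0
```

```bash
python3 plan.py 466.5,-40,10.6,9 466.5,-40,110.6,9 503.5,-190,110.6,-9.5 503.5,-190,33,-9.5 503.5,-190,110,-9.5
```

```text
[466.5 -40.  110.6   9. ] shift [-0.   0.  -0.5] turn -0.0
[ 503.5 -190.   110.6   -9.5] shift [-0.065 -0.77  -0.   ] turn 0.617
[ 503.5 -190.    33.    -9.5] shift [0.    0.    0.388] turn -0.0
[ 503.5 -190.   110.    -9.5] shift [ 0.     0.    -0.385] turn -0.0
```

>>> move_arm --commands '[[[0, 0, -0.03, 0], [0, 0, -0.12, 0], [0, 0, -0.24, 0], [0, 0, -0.36, 0], [0, 0, -0.45, 0], [0, 0, -0.5, 0], [0, 0, -0.5, 0], [0, 0, -0.5, 0]]]'

```text
time_s: 10.6
tool_pos: [466.0, -40.0, 110.0]
orientation: [-0.078, 0.997, 0.0, -0.0]
ft_force: [-0.7, 0.1, 0.4]
opening: 85.8
gripper_force: 0.0
```

>>> move_arm --commands '[[[-0.005, -0.05, 0, 0.04], [-0.015, -0.17, 0, 0.14], [-0.03, -0.32, 0, 0.26], [-0.04, -0.47, 0, 0.38], [-0.055, -0.62, 0, 0.5], [-0.06, -0.73, 0, 0.58], [-0.065, -0.77, 0, 0.617], [-0.065, -0.77, 0, 0.617]]]'

```text
time_s: 11.4
tool_pos: [502.9, -190.9, 109.5]
orientation: [0.084, 0.996, 0.0, -0.001]
ft_force: [0.6, 0.8, -0.3]
opening: 85.7
gripper_force: 0.0
```

```bash
python3 - <<'E'
from h import *
s=optics.capture("side")[190:320,220:365]; t=optics.capture("top")[150:250,250:390]
a=cv2.resize(s,(580,520),interpolation=cv2.INTER_CUBIC)
cv2.imwrite("pics/p2s.png",a); cv2.imwrite("pics/p2t.png",cv2.resize(t,None,fx=5,fy=5,interpolation=cv2.INTER_CUBIC))
E
```

```text
(no output)
```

View pics/p2t.png

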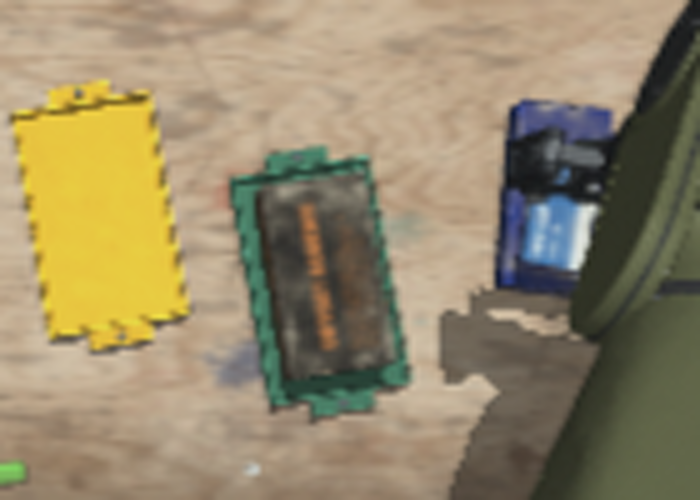

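```bash
python3 - <<'E'
from h import *
a=crop([(257,190),(365,177),(397,365),(287,382)],5,(250,150)); report("screw",onz("top",a,38))
a=crop([(231,178),(368,156),(410,383),(272,411)],5,(250,150)); report("green",onz("top",a,10))
print((proj("top",[[502.9,-190.9,109.5+19]])-[250,150])*5)
E
```

```text
screw ctr [465.6 -38.1] w,l 67.6 118.2 long-axis deg from +x 8.3 z 
green ctr [466.6 -38.5] w,l 88.0 146.8 long-axis deg from +x 9.3 z 
[[616.33365022 194.74352847]]
```

>>> move_arm --commands '[[[0, 0, 0.02, 0], [0, 0, 0.08, 0], [0, 0, 0.17, 0], [0, 0, 0.26, 0], [0, 0, 0.33, 0], [0, 0, 0.37, 0], [0, 0, 0.385, 0], [0, 0, 0.385, 0]]]'

```text
time_s: 12.3
tool_pos: [503.3, -190.0, 33.3]
orientation: [0.083, 0.997, 0.0, -0.0]
ft_force: [0.3, -0.1, -0.6]
opening: 85.4
gripper_force: 0.0
```

>>> move_arm --commands '[[[0, 0, 0, 0], [0, 0, 0, 0], [0, 0, 0, 0], [0, 0, 0, 0], [0, 0, 0, 0], [0, 0, 0, 0], [0, 0, 0, 0], [0, 0, 0, 0]]]' --hand 1 --squeeze 35

```text
time_s: 13.1
tool_pos: [504.3, -190.7, 34.9]
orientation: [0.083, 0.997, -0.0, 0.001]
ft_force: [0.7, -0.2, 6.1]
opening: 56.8
gripper_force: 38.0
```

```bash
python3 plan.py 503.5,-190,33.6,-9.5 503.5,-190,103.6,-9.5 466.5,-40,103.6,9 466.5,-40,47,9
```

```text
[ 503.5 -190.   103.6   -9.5] shift [ 0.    0.   -0.35] turn -0.0
[466.5 -40.  103.6   9. ] shift [ 0.306  0.709 -0.   ] turn -0.617
[466.5 -40.   47.    9. ] shift [-0.     0.     0.283] turn -0.0
```

>>> move_arm --commands '[[[0, 0, -0.02, 0], [0, 0, -0.07, 0], [0, 0, -0.14, 0], [0, 0, -0.22, 0], [0, 0, -0.29, 0], [0, 0, -0.34, 0], [0, 0, -0.35, 0], [0, 0, -0.35, 0]]]'

```text
time_s: 13.9
tool_pos: [503.5, -190.2, 104.0]
orientation: [0.083, 0.997, -0.0, 0.0]
ft_force: [0.7, -0.5, -0.4]
opening: 56.9
gripper_force: 37.4
```

>>> move_arm --commands '[[[0.015, 0.03, 0, -0.03], [0.06, 0.13, 0, -0.12], [0.12, 0.28, 0, -0.24], [0.18, 0.42, 0, -0.36], [0.24, 0.56, 0, -0.48], [0.29, 0.67, 0, -0.58], [0.306, 0.709, 0, -0.617], [0.306, 0.709, 0, -0.617]]]'

```text
time_s: 14.7
tool_pos: [465.7, -39.2, 102.8]
orientation: [-0.079, 0.997, 0.0, -0.001]
ft_force: [1.1, -0.4, -0.2]
opening: 56.5
gripper_force: 37.4
```

>>> move_arm --commands '[[[0, 0, 0.02, 0], [0, 0, 0.07, 0], [0, 0, 0.13, 0], [0, 0, 0.19, 0], [0, 0, 0.24, 0], [0, 0, 0.27, 0], [0, 0, 0.28, 0], [0, 0, 0.28, 0]]]'

```text
time_s: 15.5
tool_pos: [466.3, -40.2, 47.2]
orientation: [-0.078, 0.997, 0.0, -0.0]
ft_force: [0.3, 0.2, -0.3]
opening: 56.4
gripper_force: 37.4
```

```bash
python3 - <<'E'
from h import *
s=optics.capture("side")[190:320,220:365]; t=optics.capture("top")[150:250,250:390]
a=cv2.resize(s,(580,520),interpolation=cv2.INTER_CUBIC)
cv2.imwrite("pics/p3s.png",a); cv2.imwrite("pics/p3t.png",cv2.resize(t,None,fx=5,fy=5,interpolation=cv2.INTER_CUBIC))
E
```

```text
(no output)
```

View pics/p3s.png

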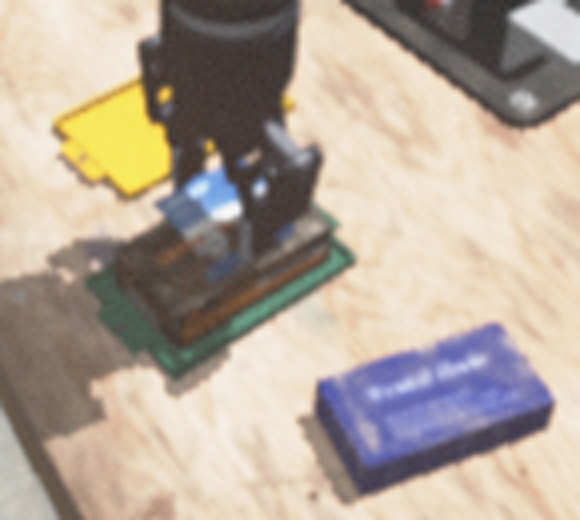

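>>> move_arm --commands '[[[0, 0, 0.005, 0], [0, 0, 0.01, 0], [0, 0, 0.015, 0], [0, 0, 0.018, 0], [0, 0, 0.018, 0], [0, 0, 0.018, 0], [0, 0, 0.018, 0], [0, 0, 0.018, 0]]]'

```text
time_s: 16.4
tool_pos: [466.5, -40.2, 44.0]
orientation: [-0.078, 0.997, 0.0, 0.0]
ft_force: [-0.4, -0.3, 0.3]
opening: 56.9
gripper_force: 37.6
```

>>> move_arm --commands '[[[0, 0, 0, 0], [0, 0, 0, 0], [0, 0, 0, 0], [0, 0, 0, 0], [0, 0, 0, 0], [0, 0, 0, 0], [0, 0, 0, 0], [0, 0, 0, 0]]]' --hand -1

```text
time_s: 17.2
tool_pos: [466.4, -40.2, 43.9]
orientation: [-0.078, 0.997, -0.0, 0.0]
ft_force: [0.3, -1.0, -0.5]
opening: 85.3
gripper_force: 0.0
```

>>> move_arm --commands '[[[0, 0, -0.03, 0], [0, 0, -0.1, 0], [0, 0, -0.18, 0], [0, 0, -0.26, 0], [0, 0, -0.32, 0], [0, 0, -0.35, 0], [0, 0, -0.35, 0], [0, 0, -0.35, 0]]]'

```text
time_s: 18.0
tool_pos: [466.2, -40.1, 113.6]
orientation: [-0.078, 0.997, 0.0, -0.0]
ft_force: [-0.4, 0.1, 0.7]
opening: 85.3
gripper_force: 0.0
```

```bash
python3 plan.py 466.5,-40,114,9 518,-183,114,-5 518,-183,60,-5 518,-183,8,-5
```

```text
[ 518. -183.  114.   -5.] shift [-0.142 -0.746 -0.   ] turn 0.467
[ 518. -183.   60.   -5.] shift [0.   0.   0.27] turn -0.0
[ 518. -183.    8.   -5.] shift [0.   0.   0.26] turn -0.0
```

>>> move_arm --commands '[[[-0.01, -0.04, 0, 0.03], [-0.03, -0.16, 0, 0.1], [-0.06, -0.31, 0, 0.2], [-0.09, -0.46, 0, 0.29], [-0.115, -0.6, 0, 0.38], [-0.135, -0.71, 0, 0.445], [-0.142, -0.746, 0, 0.467], [-0.142, -0.746, 0, 0.467]]]'

```text
time_s: 18.8
tool_pos: [517.5, -183.8, 113.1]
orientation: [0.045, 0.999, 0.0, -0.001]
ft_force: [-0.1, -0.1, -0.4]
opening: 85.6
gripper_force: 0.0
```

```bash
python3 - <<'E'
from h import *
a=crop([(497,323),(553,378),(358,467),(318,388)],4,(220,190)); report("hook side",onz("side",a,29))
cv2.imwrite("pics/p4t.png",cv2.resize(optics.capture("top")[165:235,280:390],None,fx=7,fy=7,interpolation=cv2.INTER_CUBIC))
E
```

```text
hook side ctr [ 519.6 -183.6] w,l 48.6 122.0 long-axis deg from +x -3.3 z
```

View pics/p4t.png

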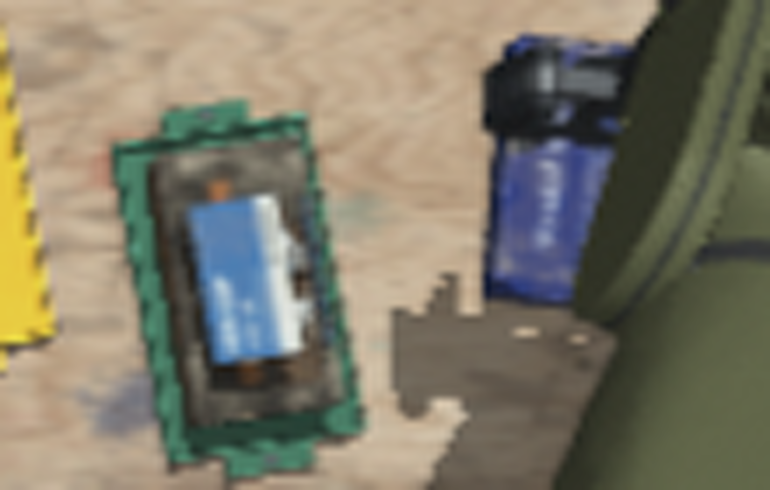

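```bash
python3 - <<'E'
from h import *
a=crop([(188,207),(274,194),(302,352),(214,366)],7,(280,165)); c=onz("top",a,64); report("bluecard",c)
d=np.radians(9); print("pack",c.mean(0)-10*np.array([-np.sin(d),np.cos(d)]))
a=crop([(150,160),(303,140),(350,405),(192,428)],7,(280,165)); report("screw",onz("top",a,38))
E
```

```text
bluecard ctr [464.9 -32.9] w,l 37.8 69.0 long-axis deg from +x 8.7 z 
pack [466.44603564 -42.79456487]
screw ctr [466.4 -38.8] w,l 68.9 118.5 long-axis deg from +x 8.5 z
```

>>> move_arm --commands '[[[0, 0, 0.03, 0], [0, 0, 0.11, 0], [0, 0, 0.22, 0], [0, 0, 0.33, 0], [0, 0, 0.43, 0], [0, 0, 0.5, 0], [0, 0, 0.53, 0], [0, 0, 0.53, 0]]]'

```text
time_s: 19.65
tool_pos: [517.0, -182.5, 6.7]
orientation: [0.044, 0.999, 0.0, -0.001]
ft_force: [-0.2, 0.7, 0.4]
opening: 85.6
gripper_force: 0.0
```

>>> move_arm --commands '[[[0, 0, 0, 0], [0, 0, 0, 0], [0, 0, 0, 0], [0, 0, 0, 0], [0, 0, 0, 0], [0, 0, 0, 0], [0, 0, 0, 0], [0, 0, 0, 0]]]' --hand 1 --squeeze 50

```text
time_s: 20.45
tool_pos: [519.1, -183.8, 9.6]
orientation: [0.044, 0.999, -0.001, 0.001]
ft_force: [1.1, 0.7, 5.7]
opening: 60.0
gripper_force: 56.2
```

```bash
python3 plan.py 518,-183,8,-5 518,-183,138,-5 513,-43,138,2.5 507.5,98,138,9.9 507.5,98,17,9.9
```

```text
[ 518. -183.  138.   -5.] shift [ 0.    0.   -0.65] turn -0.0
[513.  -43.  138.    2.5] shift [ 0.086  0.695 -0.   ] turn -0.25
[507.5  98.  138.    9.9] shift [-0.003  0.706 -0.   ] turn -0.247
[507.5  98.   17.    9.9] shift [-0.     0.     0.605] turn -0.0
```

>>> move_arm --commands '[[[0, 0, -0.03, 0], [0, 0, -0.12, 0], [0, 0, -0.25, 0], [0, 0, -0.38, 0], [0, 0, -0.51, 0], [0, 0, -0.62, 0], [0, 0, -0.65, 0], [0, 0, -0.65, 0]]]'

```text
time_s: 21.25
tool_pos: [517.9, -183.2, 138.4]
orientation: [0.044, 0.999, -0.0, 0.001]
ft_force: [1.2, 0.1, -1.4]
opening: 59.4
gripper_force: 55.4
```

>>> move_arm --commands '[[[0.005, 0.03, 0, -0.01], [0.02, 0.12, 0, -0.04], [0.03, 0.25, 0, -0.09], [0.045, 0.38, 0, -0.13], [0.06, 0.51, 0, -0.18], [0.075, 0.62, 0, -0.22], [0.085, 0.68, 0, -0.24], [0.086, 0.695, 0, -0.25]]]'

```text
time_s: 22.05
tool_pos: [511.9, -41.3, 136.8]
orientation: [-0.023, 1.0, 0.0, -0.001]
ft_force: [0.8, -0.2, -1.9]
opening: 59.5
gripper_force: 55.3
```

>>> move_arm --commands '[[[0, 0.05, 0, -0.02], [0, 0.16, 0, -0.06], [0, 0.3, 0, -0.11], [0, 0.44, 0, -0.16], [0, 0.57, 0, -0.2], [0, 0.67, 0, -0.235], [-0.003, 0.706, 0, -0.247], [-0.003, 0.706, 0, -0.247]]]'

```text
time_s: 22.85
tool_pos: [507.4, 98.2, 137.8]
orientation: [-0.087, 0.996, -0.0, -0.0]
ft_force: [0.1, -0.4, -2.0]
opening: 59.4
gripper_force: 55.3
```

>>> move_arm --commands '[[[0, 0, 0.03, 0], [0, 0, 0.13, 0], [0, 0, 0.26, 0], [0, 0, 0.39, 0], [0, 0, 0.5, 0], [0, 0, 0.58, 0], [0, 0, 0.605, 0], [0, 0, 0.605, 0]]]'

```text
time_s: 23.65
tool_pos: [506.7, 97.1, 15.9]
orientation: [-0.085, 0.996, -0.0, -0.001]
ft_force: [0.8, -0.0, -1.3]
opening: 59.5
gripper_force: 55.2
```

>>> move_arm --commands '[[[0, 0, 0.005, 0], [0, 0, 0.01, 0], [0, 0, 0.015, 0], [0, 0, 0.02, 0], [0, 0, 0.024, 0], [0, 0, 0.024, 0], [0, 0, 0.024, 0], [0, 0, 0.024, 0]]]'

```text
time_s: 24.45
tool_pos: [507.6, 98.0, 12.6]
orientation: [-0.086, 0.996, -0.0, 0.0]
ft_force: [-2.2, 0.3, 3.0]
opening: 59.7
gripper_force: 55.9
```

>>> move_arm --commands '[[[0, 0, 0, 0], [0, 0, 0, 0], [0, 0, 0, 0], [0, 0, 0, 0], [0, 0, 0, 0], [0, 0, 0, 0], [0, 0, 0, 0], [0, 0, 0, 0]]]' --hand -1

```text
time_s: 25.25
tool_pos: [507.4, 97.9, 12.1]
orientation: [-0.086, 0.996, -0.0, -0.0]
ft_force: [0.7, -0.3, -0.2]
opening: 85.4
gripper_force: 0.0
```

>>> move_arm --commands '[[[0, 0, -0.03, 0], [0, 0, -0.11, 0], [0, 0, -0.23, 0], [0, 0, -0.35, 0], [0, 0, -0.47, 0], [0, 0, -0.57, 0], [0, 0, -0.6, 0], [0, 0, -0.6, 0]]]'

```text
time_s: 26.05
tool_pos: [508.1, 98.0, 133.4]
orientation: [-0.086, 0.996, -0.0, 0.001]
ft_force: [0.0, -0.0, -0.3]
opening: 85.5
gripper_force: 0.0
```

```bash
python3 - <<'E'
from h import *
t0=cv2.imread("pics/top0.png")[150:190,165:215]
s0=cv2.imread("pics/side0.png")[145:180,225:270]
A=cv2.resize(t0,(750,600),interpolation=cv2.INTER_CUBIC)[:, :750]
B=cv2.resize(s0,None,fx=9,fy=9,interpolation=cv2.INTER_CUBIC)
T=cv2.resize(t0,(400,320),interpolation=cv2.INTER_CUBIC)
im=np.zeros((600,800,3),np.uint8); im[:320,:400]=T; im[:315,400-5:800]=B[:, :405]
h=optics.capture("top")[150:232,210:300]; im[325:600,:302]=cv2.resize(h,(302,275),interpolation=cv2.INTER_CUBIC)
cv2.imwrite("pics/p5.png",im)
E
python3 plan.py 507.5,98,132.2,9.9 545,228,132.2,6 578,356,100,2
```

```text
[545.  228.  132.2   6. ] shift [-0.296  0.608 -0.   ] turn 0.13
[578. 356. 100.   2.] shift [-0.231  0.619  0.161] turn 0.133
```

View pics/p5.png

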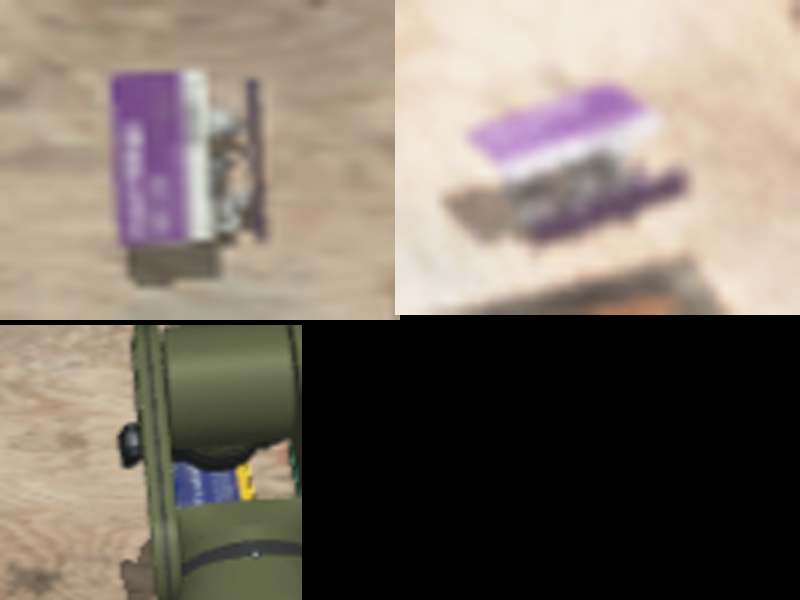

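```bash
python3 - <<'E'
from h import *
a=crop([(110,73),(205,70),(213,240),(119,245)],8,(165,150)); b=crop([(217,84),(265,118),(108,180),(73,133)],9,(225,145))
report("tri",tri(a,b)); c=onz("top",a,26); report("top",c); report("side",onz("side",b,26))
E
```

```text
tri ctr [578.8 365.3  28.5] w,l 37.4 66.9 long-axis deg from +x 4.7 z [26. 32. 29. 27.]
top ctr [578.9 365.8] w,l 37.0 68.4 long-axis deg from +x 4.4 z 
side ctr [581.  368.6] w,l 32.2 66.5 long-axis deg from +x 6.1 z
```

>>> move_arm --commands '[[[-0.015, 0.03, 0, 0.005], [-0.05, 0.11, 0, 0.02], [-0.11, 0.22, 0, 0.05], [-0.16, 0.34, 0, 0.07], [-0.22, 0.45, 0, 0.1], [-0.26, 0.54, 0, 0.12], [-0.29, 0.6, 0, 0.13], [-0.296, 0.608, 0, 0.13]]]'

```text
time_s: 26.9
tool_pos: [544.4, 229.0, 130.9]
orientation: [-0.053, 0.999, -0.0, -0.001]
ft_force: [-0.7, -0.4, -0.2]
opening: 85.3
gripper_force: 0.0
```

```bash
python3 plan.py 545,228,132.2,6 580,356,90.2,4.6 580,356,5,4.6
```

```text
[580.  356.   90.2   4.6] shift [-0.241  0.618  0.21 ] turn 0.047
[580.  356.    5.    4.6] shift [-0.     0.     0.426] turn -0.0
```

>>> move_arm --commands '[[[-0.015, 0.04, 0.01, 0], [-0.05, 0.13, 0.03, 0.01], [-0.09, 0.24, 0.07, 0.02], [-0.14, 0.36, 0.11, 0.03], [-0.19, 0.48, 0.15, 0.04], [-0.23, 0.58, 0.19, 0.045], [-0.241, 0.618, 0.21, 0.047], [-0.241, 0.618, 0.21, 0.047]]]'

```text
time_s: 27.7
tool_pos: [579.3, 355.8, 88.9]
orientation: [-0.04, 0.999, -0.001, -0.001]
ft_force: [-0.0, -0.8, 1.0]
opening: 85.3
gripper_force: 0.0
```

>>> move_arm --commands '[[[0, 0, 0.02, 0], [0, 0, 0.08, 0], [0, 0, 0.17, 0], [0, 0, 0.26, 0], [0, 0, 0.34, 0], [0, 0, 0.4, 0], [0, 0, 0.426, 0], [0, 0, 0.426, 0]]]'

```text
time_s: 28.5
tool_pos: [579.2, 355.5, 3.4]
orientation: [-0.04, 0.999, -0.0, -0.001]
ft_force: [-0.3, -0.4, 0.2]
opening: 85.4
gripper_force: 0.0
```

>>> move_arm --commands '[[[0, 0, 0, 0], [0, 0, 0, 0], [0, 0, 0, 0], [0, 0, 0, 0], [0, 0, 0, 0], [0, 0, 0, 0], [0, 0, 0, 0], [0, 0, 0, 0]]]' --hand 1 --squeeze 35

```text
time_s: 29.3
tool_pos: [581.0, 356.5, 6.6]
orientation: [-0.04, 0.999, 0.001, 0.001]
ft_force: [0.0, 0.3, 5.9]
opening: 56.8
gripper_force: 38.1
```

```bash
python3 - <<'E'
from h import *
t=optics.capture("top")[160:235,240:320]; cv2.imwrite("pics/p6.png",cv2.resize(t,None,fx=7,fy=7,interpolation=cv2.INTER_CUBIC))
E
python3 plan.py 580,356,5,4.6 580,356,125,4.6 545,228,125,7 507.5,98,125,9.9
```

```text
[580.  356.  125.    4.6] shift [-0.   0.  -0.6] turn -0.0
[545. 228. 125.   7.] shift [ 0.226 -0.624 -0.   ] turn -0.08
[507.5  98.  125.    9.9] shift [ 0.265 -0.622 -0.   ] turn -0.097
```

View pics/p6.png

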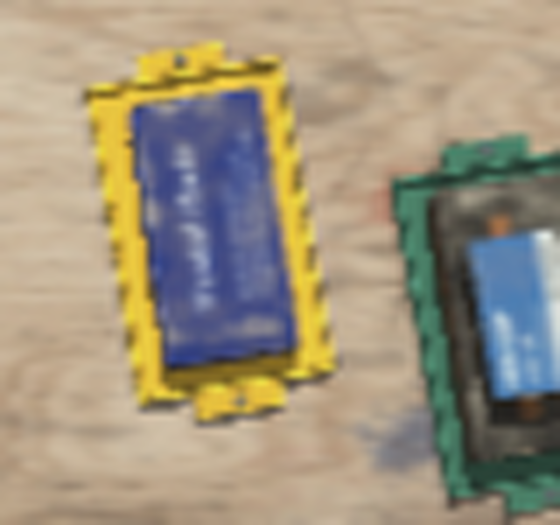

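```bash
python3 - <<'E'
from h import *
for n,c,z in(("hook",[(132,107),(260,89),(297,352),(165,368)],32),("yel",[(84,93),(278,62),(335,372),(140,405)],10)): report(n,onz("top",crop(c,7,(240,160)),z))
E
```

```text
hook ctr [506.2  98.9] w,l 58.0 117.9 long-axis deg from +x 7.4 z 
yel ctr [507.7 100. ] w,l 88.8 143.5 long-axis deg from +x 10.1 z
```

>>> move_arm --commands '[[[0, 0, -0.03, 0], [0, 0, -0.11, 0], [0, 0, -0.23, 0], [0, 0, -0.35, 0], [0, 0, -0.47, 0], [0, 0, -0.57, 0], [0, 0, -0.6, 0], [0, 0, -0.6, 0]]]'

```text
time_s: 30.15
tool_pos: [580.5, 356.1, 126.6]
orientation: [-0.04, 0.999, 0.001, 0.001]
ft_force: [1.2, 0.8, -0.6]
opening: 56.7
gripper_force: 37.4
```

>>> move_arm --commands '[[[0.01, -0.03, 0, -0.005], [0.04, -0.11, 0, -0.015], [0.08, -0.22, 0, -0.03], [0.125, -0.34, 0, -0.045], [0.165, -0.46, 0, -0.06], [0.2, -0.55, 0, -0.07], [0.22, -0.61, 0, -0.08], [0.226, -0.624, 0, -0.08]]]'

```text
time_s: 30.95
tool_pos: [543.8, 226.4, 123.5]
orientation: [-0.06, 0.998, -0.0, -0.001]
ft_force: [-0.3, 0.2, -0.2]
opening: 57.0
gripper_force: 37.4
```

>>> move_arm --commands '[[[0.02, -0.05, 0, -0.005], [0.06, -0.14, 0, -0.01], [0.11, -0.26, 0, -0.02], [0.165, -0.38, 0, -0.03], [0.21, -0.5, 0, -0.04], [0.25, -0.59, 0, -0.045], [0.268, -0.622, 0, -0.05], [0.268, -0.622, 0, -0.05]]]'

```text
time_s: 31.75
tool_pos: [506.6, 97.5, 124.9]
orientation: [-0.073, 0.997, 0.0, 0.0]
ft_force: [-0.2, 1.0, -0.5]
opening: 57.0
gripper_force: 37.4
```

>>> move_arm --commands '[[[0, 0, 0.03, 0], [0, 0, 0.1, 0], [0, 0, 0.19, 0], [0, 0, 0.28, 0], [0, 0, 0.35, 0], [0, 0, 0.4, 0], [0, 0, 0.415, 0], [0, 0, 0.415, 0]]]'

```text
time_s: 32.55
tool_pos: [506.5, 98.0, 41.5]
orientation: [-0.074, 0.997, 0.0, -0.0]
ft_force: [-0.2, 0.0, -0.2]
opening: 56.6
gripper_force: 37.4
```

>>> move_arm --commands '[[[0, 0, 0.003, 0], [0, 0, 0.006, 0], [0, 0, 0.009, 0], [0, 0, 0.012, 0], [0, 0, 0.015, 0], [0, 0, 0.017, 0], [0, 0, 0.017, 0], [0, 0, 0.017, 0]]]'

```text
time_s: 33.35
tool_pos: [506.6, 97.8, 38.5]
orientation: [-0.074, 0.997, -0.0, -0.0]
ft_force: [0.3, -1.7, -0.7]
opening: 57.2
gripper_force: 37.4
```

>>> move_arm --commands '[[[0, 0, 0, 0], [0, 0, 0, 0], [0, 0, 0, 0], [0, 0, 0, 0], [0, 0, 0, 0], [0, 0, 0, 0], [0, 0, 0, 0], [0, 0, 0, 0]]]' --hand -1

```text
time_s: 34.15
tool_pos: [506.7, 97.9, 38.5]
orientation: [-0.074, 0.997, 0.0, -0.0]
ft_force: [0.1, 1.4, -0.9]
opening: 85.1
gripper_force: 0.0
```

>>> move_arm --commands '[[[0, 0, -0.03, 0], [0, 0, -0.11, 0], [0, 0, -0.22, 0], [0, 0, -0.33, 0], [0, 0, -0.44, 0], [0, 0, -0.5, 0], [0, 0, -0.5, 0], [0, 0, -0.5, 0]]]'

```text
time_s: 34.95
tool_pos: [506.3, 97.8, 138.0]
orientation: [-0.074, 0.997, -0.0, -0.0]
ft_force: [-0.4, 0.7, 0.1]
opening: 85.3
gripper_force: 0.0
```

```bash
python3 plan.py 507,98,138.6,8.5 476,238,138.6,6 444.5,376.5,110.6,4 444.5,376.5,25.6,4
```

```text
[476.  238.  138.6   6. ] shift [ 0.05   0.715 -0.   ] turn 0.083
[444.5 376.5 110.6   4. ] shift [0.084 0.705 0.14 ] turn 0.067
[444.5 376.5  25.6   4. ] shift [-0.     0.     0.425] turn -0.0
```

>>> move_arm --commands '[[[0, 0.03, 0, 0], [0.01, 0.13, 0, 0.01], [0.02, 0.26, 0, 0.03], [0.03, 0.39, 0, 0.04], [0.035, 0.52, 0, 0.06], [0.045, 0.64, 0, 0.07], [0.05, 0.7, 0, 0.08], [0.05, 0.715, 0, 0.083]]]'

```text
time_s: 35.75
tool_pos: [474.8, 238.7, 137.4]
orientation: [-0.053, 0.999, -0.0, -0.001]
ft_force: [-0.0, -0.7, -0.1]
opening: 85.4
gripper_force: 0.0
```

>>> move_arm --commands '[[[0.005, 0.04, 0.01, 0.005], [0.015, 0.14, 0.02, 0.01], [0.03, 0.28, 0.05, 0.025], [0.05, 0.42, 0.08, 0.04], [0.065, 0.56, 0.11, 0.05], [0.08, 0.67, 0.13, 0.06], [0.084, 0.705, 0.14, 0.067], [0.084, 0.705, 0.14, 0.067]]]'

```text
time_s: 36.55
tool_pos: [444.1, 376.2, 109.9]
orientation: [-0.035, 0.999, -0.0, -0.0]
ft_force: [0.5, -0.5, -0.4]
opening: 85.3
gripper_force: 0.0
```

```bash
python3 - <<'E'
from h import *
t=optics.capture("top")[160:235,240:320]; im=np.zeros((540,800,3),np.uint8)
im[:490,:]=0; im[:450,:480]=cv2.resize(t,(480,450),interpolation=cv2.INTER_CUBIC)
s=optics.capture("side")[140:200,185:245]; im[:320,480:800]=cv2.resize(s,(320,320),interpolation=cv2.INTER_CUBIC)
cv2.imwrite("pics/p7.png",im)
E
```

```text
(no output)
```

View pics/p7.png

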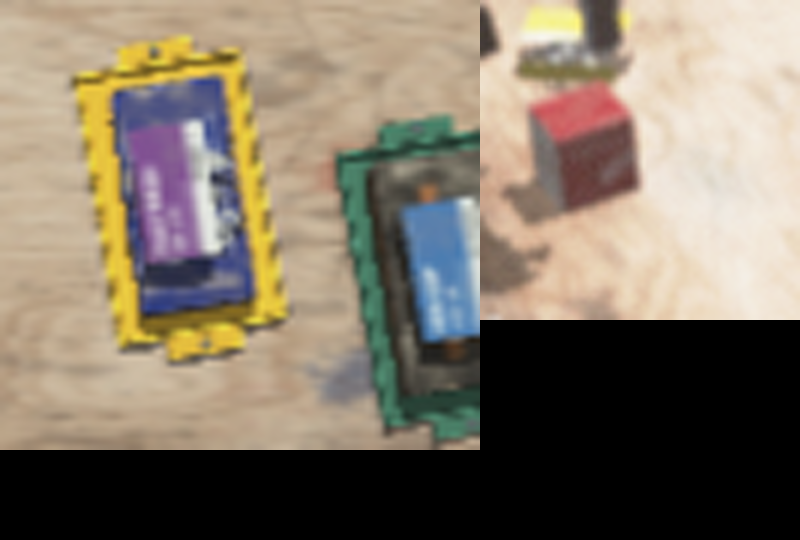

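```bash
python3 - <<'E'
from h import *
c=onz("top",crop([(129,128),(202,118),(223,247),(150,261)],6,(240,160)),58); report("card",c)
d=np.radians(8.5); print("pack",c.mean(0)-10*np.array([-np.sin(d),np.cos(d)]))
report("hook",onz("top",crop([(113,91),(222,76),(255,301),(141,316)],6,(240,160)),32))
E
```

```text
card ctr [506.2 103.4] w,l 37.4 67.6 long-axis deg from +x 9.0 z 
pack [507.69965594  93.54390108]
hook ctr [506.3  99. ] w,l 58.1 118.1 long-axis deg from +x 7.6 z
```

>>> move_arm --commands '[[[0, 0, 0.03, 0], [0, 0, 0.1, 0], [0, 0, 0.18, 0], [0, 0, 0.26, 0], [0, 0, 0.34, 0], [0, 0, 0.4, 0], [0, 0, 0.425, 0], [0, 0, 0.425, 0]]]'

```text
time_s: 37.45
tool_pos: [443.7, 376.0, 24.3]
orientation: [-0.035, 0.999, -0.001, -0.001]
ft_force: [0.4, -0.0, 0.9]
opening: 85.3
gripper_force: 0.0
```

>>> move_arm --commands '[[[0, 0, 0, 0], [0, 0, 0, 0], [0, 0, 0, 0], [0, 0, 0, 0], [0, 0, 0, 0], [0, 0, 0, 0], [0, 0, 0, 0], [0, 0, 0, 0]]]' --hand 1 --squeeze 30

```text
time_s: 38.25
tool_pos: [445.1, 376.9, 26.7]
orientation: [-0.035, 0.999, 0.001, 0.001]
ft_force: [0.2, 0.4, 5.6]
opening: 45.7
gripper_force: 32.7
```

```bash
python3 plan.py 444.5,376.5,25.6,4 444.5,376.5,145.6,4 476,236,145.6,6 507,96,145.6,8.5 507,96,84.6,8.5
```

```text
[444.5 376.5 145.6   4. ] shift [-0.   0.  -0.6] turn -0.0
[476.  236.  145.6   6. ] shift [-0.108 -0.712 -0.   ] turn -0.067
[507.   96.  145.6   8.5] shift [-0.081 -0.712 -0.   ] turn -0.083
[507.   96.   84.6   8.5] shift [-0.     0.     0.305] turn -0.0
```

>>> move_arm --commands '[[[0, 0, -0.03, 0], [0, 0, -0.11, 0], [0, 0, -0.23, 0], [0, 0, -0.35, 0], [0, 0, -0.47, 0], [0, 0, -0.57, 0], [0, 0, -0.6, 0], [0, 0, -0.6, 0]]]'

```text
time_s: 39.05
tool_pos: [444.8, 376.6, 147.0]
orientation: [-0.035, 0.999, 0.001, 0.001]
ft_force: [0.1, 0.2, -1.9]
opening: 45.7
gripper_force: 32.1
```

>>> move_arm --commands '[[[-0.005, -0.03, 0, -0.005], [-0.02, -0.13, 0, -0.01], [-0.04, -0.26, 0, -0.02], [-0.06, -0.39, 0, -0.035], [-0.08, -0.52, 0, -0.05], [-0.095, -0.63, 0, -0.06], [-0.105, -0.7, 0, -0.067], [-0.108, -0.712, 0, -0.067]]]'

```text
time_s: 39.85
tool_pos: [475.3, 234.2, 144.2]
orientation: [-0.051, 0.999, -0.0, -0.001]
ft_force: [-0.4, 0.3, -1.0]
opening: 45.8
gripper_force: 32.1
```

>>> move_arm --commands '[[[-0.005, -0.04, 0, -0.005], [-0.015, -0.14, 0, -0.015], [-0.03, -0.28, 0, -0.03], [-0.05, -0.42, 0, -0.045], [-0.065, -0.56, 0, -0.06], [-0.075, -0.67, 0, -0.075], [-0.081, -0.712, 0, -0.083], [-0.081, -0.712, 0, -0.083]]]'

```text
time_s: 40.65
tool_pos: [506.8, 95.6, 145.4]
orientation: [-0.073, 0.997, 0.0, -0.0]
ft_force: [-0.6, 0.5, -0.6]
opening: 45.8
gripper_force: 32.1
```

>>> move_arm --commands '[[[0, 0, 0.02, 0], [0, 0, 0.07, 0], [0, 0, 0.13, 0], [0, 0, 0.19, 0], [0, 0, 0.24, 0], [0, 0, 0.275, 0], [0, 0, 0.285, 0], [0, 0, 0.285, 0]]]'

```text
time_s: 41.45
tool_pos: [506.5, 95.8, 88.1]
orientation: [-0.074, 0.997, -0.0, -0.0]
ft_force: [0.7, -0.2, -0.5]
opening: 45.7
gripper_force: 32.1
```

```bash
python3 - <<'E'
from h import *
s=optics.capture("side")[130:270,200:340]; cv2.imwrite("pics/p8.png",cv2.resize(s,None,fx=4.2,fy=4.2,interpolation=cv2.INTER_CUBIC))
E
```

```text
(no output)
```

View pics/p8.png

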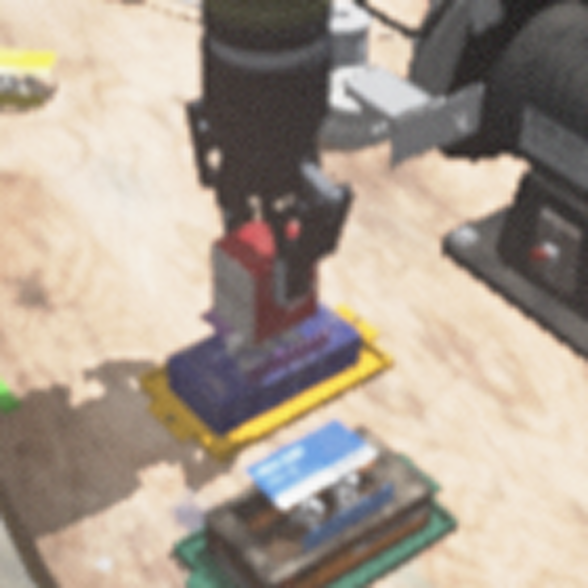

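>>> move_arm --commands '[[[0, 0, 0.003, 0], [0, 0, 0.006, 0], [0, 0, 0.009, 0], [0, 0, 0.012, 0], [0, 0, 0.015, 0], [0, 0, 0.018, 0], [0, 0, 0.018, 0], [0, 0, 0.018, 0]]]'

```text
time_s: 42.3
tool_pos: [506.6, 95.8, 84.9]
orientation: [-0.074, 0.997, -0.0, -0.0]
ft_force: [-0.8, -0.5, -1.1]
opening: 45.6
gripper_force: 32.1
```

>>> move_arm --commands '[[[0, 0, 0, 0], [0, 0, 0, 0], [0, 0, 0, 0], [0, 0, 0, 0], [0, 0, 0, 0], [0, 0, 0, 0], [0, 0, 0, 0], [0, 0, 0, 0]]]' --hand -1

```text
time_s: 43.1
tool_pos: [506.7, 95.8, 84.9]
orientation: [-0.074, 0.997, 0.0, -0.0]
ft_force: [0.0, 0.4, -0.3]
opening: 85.4
gripper_force: 0.0
```

>>> move_arm --commands '[[[0, 0, -0.03, 0], [0, 0, -0.11, 0], [0, 0, -0.22, 0], [0, 0, -0.33, 0], [0, 0, -0.44, 0], [0, 0, -0.5, 0], [0, 0, -0.5, 0], [0, 0, -0.5, 0]]]'

```text
time_s: 43.9
tool_pos: [506.4, 95.8, 184.4]
orientation: [-0.074, 0.997, 0.0, -0.0]
ft_force: [0.6, 0.6, -0.4]
opening: 85.3
gripper_force: 0.0
```

>>> move_arm --commands '[[[0, 0.1, 0, 0], [0, 0.2, 0, 0], [0, 0.35, 0, 0], [0, 0.5, 0, 0], [0, 0.65, 0, 0], [0, 0.78, 0, 0], [0, 0.8, 0, 0], [0, 0.8, 0, 0]]]'

```text
time_s: 44.7
tool_pos: [482.3, 254.1, 183.3]
orientation: [-0.075, 0.997, -0.001, -0.001]
ft_force: [0.4, 0.4, -0.7]
opening: 85.2
gripper_force: 0.0
```

```bash
python3 - <<'E'
from h import *
im=np.zeros((600,800,3),np.uint8)
im[:450,:480]=cv2.resize(optics.capture("top")[160:235,240:320],(480,450),interpolation=cv2.INTER_CUBIC)
im[:480,480:]=cv2.resize(optics.capture("side")[170:290,220:300],(320,480),interpolation=cv2.INTER_CUBIC)
cv2.imwrite("pics/p9.png",im)
E
```

```text
(no output)
```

View pics/p9.png

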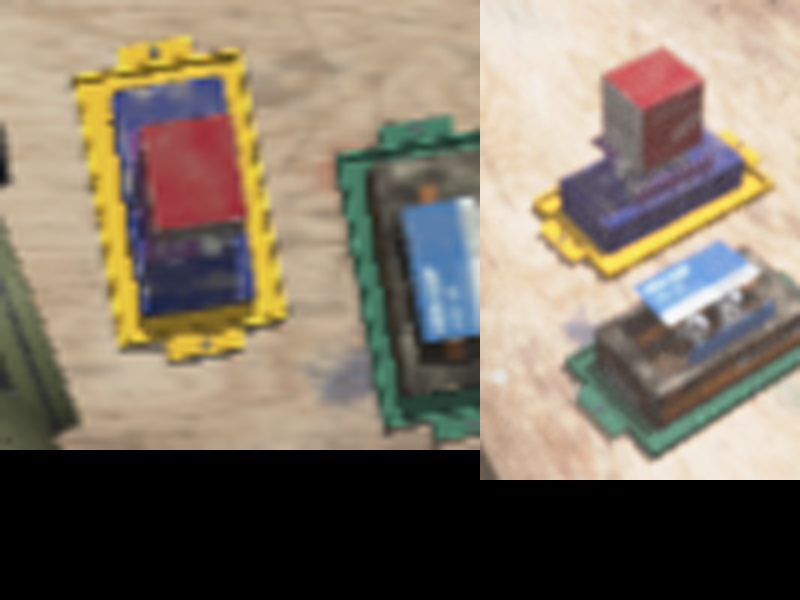

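```bash
python3 - <<'E'
from h import *
from station import ticket
c=onz("top",crop([(141,127),(232,114),(244,218),(153,230)],6,(240,160)),114); report("red",c)
if np.hypot(*(c.mean(0)-[507,95]))<9: print(ticket.job_done())
E
```

```text
red ctr [506.   97.5] w,l 44.2 50.6 long-axis deg from +x 6.4 z 
the job is handed in; nothing more can be done
None
```

I built both kits and handed the job in at about 45 s. The last camera measurements put every piece within about 6 mm of centre (limits 15–18 mm), and the yellow-carded pack was never approached. The hand-in returned no verdict.

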